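Latch the booth light's control box, push its knob onto the D-spindle and hold it pressed

ROBOT

A 7-joint arm with a two-finger parallel gripper is mounted at the origin on the work surface. World frame = base frame: x ahead of the robot, y to its left, z up, the work surface at z = 0. Lengths are in m, angles in rad, forces in N, time in s.
With the tool pointing down it reaches from about 0.425 to 0.95 m from the base axis. Payload 4.7 kg.
Tool frame: the origin (TCP) lies at the very end of the fingers, on their centre line; the grasp point (between the pads) lies 19 mm behind it (r.grasp_offset is the distance from the TCP to the grasp point, in m); z points along the fingers, y is the line along which they close (so a half turn about z gives the same grasp; the last joint's range is limited). The gripper opens to 87 mm and grips with 3 to 60 N. Pads are 19 mm wide; open, the fingers measure 117 mm over their backs; the gripper's body (75 mm by 190 mm) begins 51 mm behind the grasp point.
Start: joints at [1.114, 0.469, -0.049, 1.532, 0.024, 1.141, -0.082], TCP at [0.28, -0.614, 0.223] pointing down, gripper open.
Joint ranges: [-2.59, 2.59], [-0.33, 1.99], [-1.39, 1.29], [0.1, 2.45], [-1.04, 4.18], [0.21, 1.99], [-2.66, 2.66]. Speed limits (rad/s): [2.57, 2.57, 3.14, 3.14, 3.14, 3.14, 3.14].

INTERFACE

Orientations are given as a rotation vector (axis times angle).
In Python, from plant import r, cams gives the robot as it stands.
- The arm moves only by the shell command python3 -m jog 'ROWS'. ROWS is JSON, a list of rows, each a list of 7 numbers: the turn, a rotation vector about the tool's x, y, z scaled (see below), then the shift along the tool's x, y, z scaled (see below), then the opening, from 0 (shut) to 1 (fully open). A call has exactly 5 rows; each row shifts and turns the commanded pose from where the row before left it, along the tool's axes as they then stand; what a row does not reach is not made up. The controller multiplies each number of a shift by 30 mm and each number of a turn by pi/4 rad. A row lasts 1/10 s, in which the tool goes at most 50 mm and 8.59 degrees, less where a joint would pass 70% of its speed; a pose out of reach is approached as far as the arm can. A call with a number of a shift or a turn outside -1 to 1 is refused whole. A call with a gripper value outside its range is refused whole. The fingers move at their own pace and stop on an object; the grip force is fixed at half the most. Time passes only in rows, so rows that do not move let the fingers close, or fill a call up. It gives the time, the measured TCP pose, the force, the opening and the grip force at its end, in the units of the state.
- r.observe(): the state, without advancing time (a new reading comes with each control period).
- cams.read_camera(name): name is "side" or "top" or "wrist"; returns a dict with "frame" (384x512x3 uint8, red, green, blue), "range_z" (384x512 float32, m along the optical axis (not along the pixel's ray), 0 where there is no reading), "fx", "fy", "cx", "cy" (pixels), "R" (3x3) and "t" (3): a world point X has camera coordinates R X + t. Camera axes: x right, y down, z forward; pixel columns grow to the right and rows downward; lengths in m; the calibration is good to about 2 mm. A picture is of the moment at which its call begins.
- r.hand_in(): hands the job in; it is judged then, once.
The state is a dict: "clock": time; "qpos": joint angles; "joint_velocities": joint speeds; "joint_efforts": joint torques, N m; "position": TCP position; "tool_rot": TCP orientation; "wrist_force": force on the tool from outside, world axes, zero at the start; "wrist_torque": the same for the moment, N m; "width": finger opening in m; "grasp_force": force on a finger pad.
Only numpy, scipy, OpenCV 4.12 (cv2) and the standard library are available. Lean on these libraries where they do the work, as an engineer would, in place of code of your own. Each camera call takes 0.05 s, during which the arm holds its last target. There are 200 camera calls.

TASK

Get the light's control box ready: first swing the steel latch across the white battery hatch until it rests fully in its yellow catch. Then pick up the loose black knob, turn it so that the flat in its bore matches the flat of the brass D-shaped spindle on the box, and push it fully home on the spindle. The spindle is sprung: press the knob down as far as it goes and finish while still holding it down, with everything else on the table left where it was.

Things in the scene. Friction and masses are not known exactly. Their poses are not given: they have to be found in the camera images.
- control_box: Grey box fixed to the table, 150 (its x) x 220 (its y) x 55 high; origin: centre of its underside. On its top: the black switch with the spindle (-y half), a white hatch 3 high and a steel latch (+y half). The yellow catch, a hooked bracket open to +y, 17 high, 16 long in x, stands at (-50, 48) mm in the box's frame.
- latch_hinge (a point): The latch's upright hinge axis, at the level of the box's top, at (55, 50, 55) mm in the box's frame.
- latch (a joint): Angle of the latch, rad. 0: shut, the bar runs from its hinge along the box's -x with its tip in the catch (a hard stop). It grows to 1.35 as the bar swings, level, towards the box's +y: at angle q the bar points along (-cos q, sin q) in the box's frame. It begins open and stays where it is left; its friction takes about 1 N at the post.
- latch_post (a point): Top centre of the latch's red upright post, 14 diameter, 26 high, standing on the 14 wide, 5 thick bar 60 from the hinge axis. The bar is 110 long; its upper side is 10 above the box's top (z 65) and the post's top 36 above it (z 91). The post can be pinched or pushed from above.
- knob: Loose black knob on the green mat (3 thick), 35-70 g; origin: centre of its underside. Round skirt 40 diameter, 17 high; on it a bar grip 40 long along x, 14 wide, 22 high. White pointer line at its +x end. From below a D-shaped bore 14 deep, 18 across, its flat towards +x, 2.9 from the axis (0.9 clearance all round; it goes on freely within 7 degrees of true, not beyond about 17).
- switch: Round black base of the switch, 54 diameter, 6 high, fixed on the box's top; origin: centre of its underside (z 55), z up. The spindle stands on its axis and does not turn. The spindle's flat faces its +x, where a white tick lies on the base: the knob fits when its pointer (+x) points along the switch's +x.
- spindle_tip (a point): Top centre of the brass D-shaped spindle: 16 diameter with a flat 2 from the axis on the switch's +x side, 1.5 chamfer at the top; it stands 24 above the switch's base (30 above the box's top, z 85) when not pressed.
- spindle (a joint): How far the spindle is pressed down, m: 0 free to 0.006 at the end of its travel (hard stop). Its spring takes 3 N to start and 9 N at the end. The knob is fully home when the spindle's tip meets the bottom of the bore: its underside is then 10 above the switch's base, and 4 when pressed right down.
- bell: Bystander: chrome call bell on a black foot, 84 diameter, 58 high; origin under its centre.
- tape_roll: Bystander: roll of amber tape lying on the mat, 72 diameter, 24 high; origin under its centre.
- glue_stick: Bystander: standing white glue stick, 30 diameter, 90 high; origin under its centre.
- ink_pad: Bystander: dark ink pad, 100 x 70 x 18; origin under its centre.
- pen_pot: Bystander: blue pot of pens, 76 diameter, 145 high with its pens; origin under its centre.
- ruler: Bystander: aluminium ruler, 25 x 280 (its y) x 4; origin under its centre.
- mug: Bystander: white mug, 80 diameter, 90 high; origin under its centre.
- card_pack: Bystander: cardboard pack, 120 x 90 x 50; origin under its centre.
There are look-alikes about, which are no part of the job. Leave any purple look-alike of the knob alone.

How it is judged:
By the outcome, as a careful person would: the job done as asked, in the order asked, and still so for the second after the job is handed in, while the arm keeps its last pose, push and grip.
It also fails if it takes over 54 s, if anything falls off the work surface, if the arm or the gripper's body presses on something with over 40 N, if the wrist force passes 120 N, or if a joint passes its speed limit or range.

## Working session

There is one attempt and no reset: what is moved stays moved. The work goes in short steps, Python scripts to look and compute and a shell command to move; the robot and the scene stay as the last step left them, time stands still between calls to the robot, and variables do not carry over. Pictures are saved under pics/ and viewed, at most 13 in all, crops included, and the job is handed in when it is done.

```bash
mkdir -p pics; ls; python3 - <<'E'
from plant import r,cams
import cv2,numpy as np,pickle
o=r.observe();print(o)
ims=[]
d={}
for n in("top","side","wrist"):
    c=cams.read_camera(n);d[n]=c
    print(n,c["fx"],c["fy"],c["cx"],c["cy"],c["R"].tolist(),c["t"].tolist())
    cv2.imwrite(f"pics/{n}0.png",c["frame"][:,:,::-1])
pickle.dump(d,open("v0.pkl","wb"))
E
```

```text
pics
{'clock': 0.0, 'qpos': array([ 1.11408406,  0.46945928, -0.04858179,  1.53370953,  0.02409735,
        1.14099352, -0.08229596]), 'joint_velocities': array([ 9.82260882e-05, -1.74863408e-04, -1.23399090e-03,  2.87171322e-04,
        1.18752344e-04,  1.25120303e-03,  1.33962606e-03]), 'joint_efforts': array([ 5.21609600e-04, -5.07973981e+01, -8.11038329e-02, -2.36151731e+01,
       -6.13705278e-02,  3.79737932e-02,  1.98756684e-04]), 'position': array([ 0.27979449, -0.61361119,  0.22148076]), 'tool_rot': array([-3.06810798e+00, -6.66520651e-01,  7.78635799e-04]), 'wrist_force': array([ 0.61216622,  0.500808  , -0.47388089]), 'wrist_torque': array([-0.01056097,  0.00721695,  0.05974566]), 'grasp_force': 0.0, 'width': 0.0871017759818418}
top 399.07192937460286 399.07192937460286 246.0837151234286 194.54506338981207 [[0.02741460808512801, -0.9994498678374015, -0.01866550142212517], [-0.9806073704914551, -0.023263514105418343, -0.1945970037007284], [0.19405572447462902, 0.023638328859450334, -0.9807056669599493]] [0.003969079325514786, 0.5429569874228738, 1.040753949111747]
side 353.1435194952668 353.1435194952668 260.26947639310424 195.32385003024777 [[-0.9649380046087518, -0.26246889069300655, -0.00217455284208572], [-0.16734707827847234, 0.6215733990082456, -0.7652721509613396], [0.20221177674245205, -0.7380762772665975, -0.6437031973533623]] [0.5098968737011959, 0.1527444789924112, 1.0973986338435]
wrist 317.0572106050612 317.0572106050612 260.3486285620226 184.32796992993613 [[0.41410747829291356, -0.9102275837686605, -0.0008614920497513113], [-0.8748375762646026, -0.3982678086450373, 0.2757570810560572], [-0.2513448061475728, -0.11343940384076266, -0.9612269711566009]] [-0.6748995613715927, -0.032581408834923775, 0.3896891230937173]
```

View pics/top0.png

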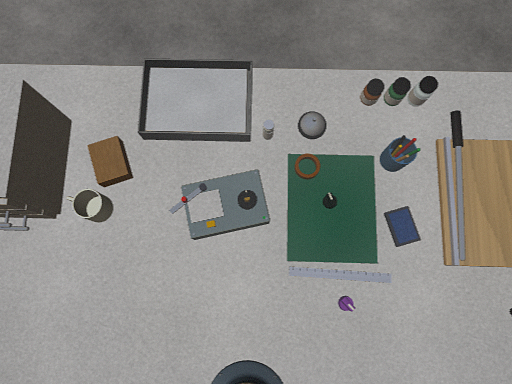

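View pics/side0.png

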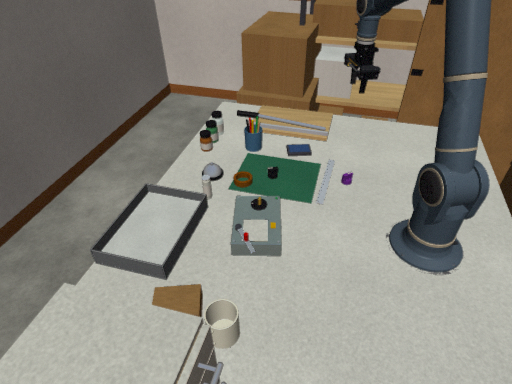

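Top view: latch hinge about (203,187), red post (184,199), yellow catch (211,224), switch (247,199). Candidates for the knob are the black one on the mat at (330,200) and the purple look-alike at (346,302), off the mat. I choose the black one and check it in a close crop.

```bash
python3 - <<'E'
import cv2,numpy as np
t=cv2.imread("pics/top0.png");s=cv2.imread("pics/side0.png")
up=lambda a,w,h:cv2.resize(a,(w,h),interpolation=cv2.INTER_CUBIC)
a=up(t[160:245,175:275],500,425)   #x5
b=up(t[180:220,305:355],300,240)   #x6 
c=up(s[190:260,225:290],325,350) #x5
d=up(s[160:185,258:288],240,200) #x8
im=np.zeros((600,800,3),np.uint8)
im[:425,:500]=a; im[:240,500:]=b; im[240:440,500:740]=d
cv2.imwrite("pics/crop1.png",im)
im=up(s[190:260,225:290],557,600);cv2.imwrite("pics/crop2.png",im)
E
```

```text
(no output)
```

View pics/crop1.png

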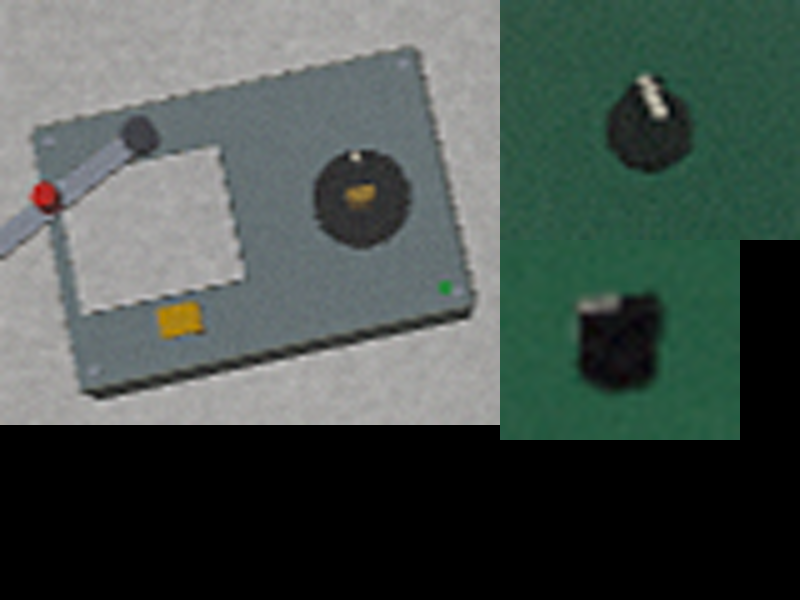

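The crop confirms the black knob, white pointer line from (312.5,193) to (332,199) region, and the box with its corners, tick (246,191) and latch visible. Now into world coordinates.

```bash
cat > h.py <<'E'
import numpy as np
from scipy.spatial.transform import Rotation as Ro
def ray(c,u,v): 
    C=-c["R"].T@c["t"]; d=c["R"].T@np.array([(u-c["cx"])/c["fx"],(v-c["cy"])/c["fy"],1]); return C,d
def atz(c,u,v,z):
    C,d=ray(c,u,v); return C+d*(z-C[2])/d[2]
def dep(c,u,v):
    C,d=ray(c,u,v); return C+d*c["range_z"][int(round(v)),int(round(u))]
def tri(obs):
    A=np.zeros((3,3));b=np.zeros(3)
    for c,u,v in obs:
        C,d=ray(c,u,v);d=d/np.linalg.norm(d);P=np.eye(3)-np.outer(d,d);A+=P;b+=P@C
    X=np.linalg.solve(A,b); return X
def proj(c,X):
    p=c["R"]@np.asarray(X)+c["t"]; return p[0]/p[2]*c["fx"]+c["cx"],p[1]/p[2]*c["fy"]+c["cy"]
E
python3 - <<'E'
from h import *;import pickle
d=pickle.load(open("v0.pkl","rb"));t=d["top"]
np.set_printoptions(precision=4,suppress=True)
f=lambda x,y:((x+.5)/5-.5+175,(y+.5)/5-.5+160)
g=lambda x,y:((x-500+.5)/6-.5+305,(y+.5)/6-.5+180)
C=[atz(t,*f(*p),.055) for p in[(35,128),(415,48),(475,310),(85,393)]]
C=np.array(C);print(C, C.mean(0))
print("sides",np.linalg.norm(C-np.roll(C,-1,0),axis=1))
ex=(C[0]+C[1]-C[2]-C[3]);ey=(C[0]+C[3]-C[1]-C[2]);print("yaw",np.arctan2(ex[1],ex[0]),np.arctan2(-ey[0],ey[1]))
print("depth boxtop",dep(t,*f(280,200)),"tip",dep(t,*f(360,193)),atz(t,*f(360,193),.085),"base",atz(t,*f(362,199),.061),"tick",atz(t,*f(356,156),.061))
print("post",atz(t,*f(46,195),.091),dep(t,*f(46,195)),"hinge",atz(t,*f(141,135),.065))
print("catch",atz(t,*f(180,320),.072))
print("knob",dep(t,*g(649,115)),dep(t,*g(653,100)),atz(t,*g(649,132),.02))
a=atz(t,*g(643,78),.042);b=atz(t,*g(663,115),.042);print("ptr",a,b,np.arctan2(*(a-b)[1::-1]))
print(d["side"]["range_z"].shape)
E
```

```text
[[ 0.5644  0.1964  0.055 ]
 [ 0.6147 -0.0121  0.055 ]
 [ 0.4695 -0.0477  0.055 ]
 [ 0.4194  0.1609  0.055 ]] [0.517  0.0744 0.055 ]
sides [0.2145 0.1495 0.2145 0.1493]
yaw 0.2401732569326851 0.2361359405086273
depth boxtop [0.5272 0.0597 0.0553] tip [0.5262 0.0154 0.0869] [0.5266 0.0155 0.085 ] base [0.5278 0.0148 0.061 ] tick [0.5516 0.0187 0.061 ]
post [0.5204 0.1816 0.091 ] [0.5205 0.1817 0.0903] hinge [0.5597 0.1363 0.065 ]
catch [0.458  0.1096 0.072 ]
knob [ 0.5392 -0.2122  0.0389] [ 0.5458 -0.2137  0.0414] [ 0.5347 -0.2157  0.02  ]
ptr [ 0.5558 -0.2091  0.042 ] [ 0.5387 -0.2181  0.042 ] 0.48045339924009345
(384, 512)
```

View pics/crop2.png

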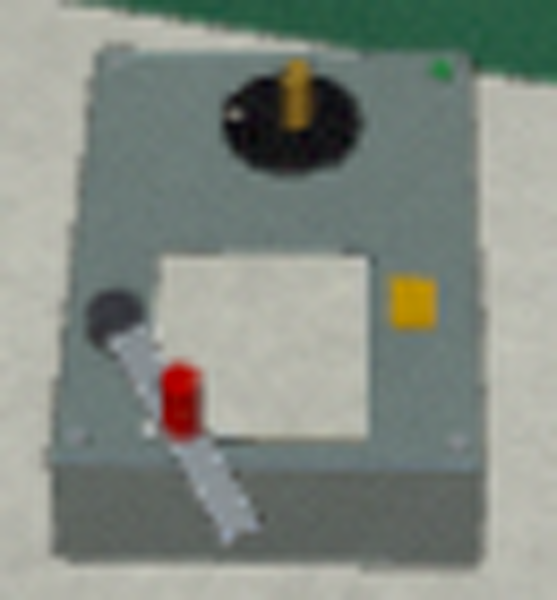

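Side crop shows post top at crop (180,372), spindle tip (298,65), tick (236,116). I cross-check heights and write a planner that gives moves in tool units.

```bash
cat > go.py <<'E'
# python3 go.py x y z [yaw of tool x]: prints the total shift (units of 30mm) and turn (units of pi/4) in tool axes
import sys;from h import *;from plant import r
np.set_printoptions(precision=3,suppress=True)
o=r.observe();R=Ro.from_rotvec(o["tool_rot"]).as_matrix();a=list(map(float,sys.argv[1:]))
yaw=np.arctan2(R[1,0],R[0,0]);w=a[3] if len(a)>3 else yaw
T=np.array([[np.cos(w),np.sin(w),0],[np.sin(w),-np.cos(w),0],[0,0,-1]]).T
print("pos",o["position"],"yaw",round(yaw,3),"F",o["wrist_force"],"w",round(o["width"],4),"t",round(o["clock"],2))
print("shift",R.T@(np.array(a[:3])-o["position"])/.03,"turn",Ro.from_matrix(R.T@T).as_rotvec()/(np.pi/4))
E
python3 go.py 0.48 -0.24 0.223; python3 - <<'E'
from h import *;import pickle
from plant import r
d=pickle.load(open("v0.pkl","rb"));t=d["top"];s=d["side"];w=d["wrist"]
np.set_printoptions(precision=4,suppress=True)
f=lambda x,y:((x+.5)/5-.5+175,(y+.5)/5-.5+160)
k=lambda x,y:((x+.5)*65/557-.5+225,(y+.5)*70/600-.5+190)
for n,a,b in[("post",(46,195),(180,372)),("tip",(360,193),(298,66)),("tick",(356,156),(236,116))]:
    print(n,tri([(t,*f(*a)),(s,*k(*b))]))
o=r.observe();R=Ro.from_rotvec(o["tool_rot"]).as_matrix();C=-w["R"].T@w["t"]
print("cam in tool",R.T@(C-o["position"]),"axes\n",R.T@w["R"].T)
E
```

```text
pos [ 0.28  -0.614  0.222] yaw 0.428 F [ 0.687 -1.295  1.193] w 0.0871 t 0.15
shift [11.238 -8.567 -0.029] turn [-0.002  0.    -0.   ]
post [0.5213 0.1815 0.0921]
tip [0.5265 0.0154 0.0887]
tick [0.5512 0.0187 0.0611]
cam in tool [ 0.0755  0.0005 -0.1612] axes
 [[-0.0009 -0.9612 -0.2757]
 [ 1.     -0.001   0.0004]
 [-0.0007 -0.2757  0.9612]]
```

```bash
J="python3 -m jog"
python3 -m jog '[[0,0,0,0.9,-0.7,0,1],[0,0,0,0.9,-0.7,0,1],[0,0,0,0.9,-0.7,0,1],[0,0,0,0.9,-0.7,0,1],[0,0,0,0.9,-0.7,0,1]]'
python3 -m jog '[[0,0,0,0.9,-0.7,0,1],[0,0,0,0.9,-0.7,0,1],[0,0,0,0.9,-0.7,0,1],[0,0,0,0.9,-0.7,0,1],[0,0,0,0.9,-0.7,0,1]]'
python3 -m jog '[[0,0,0,0.9,-0.7,0,1],[0,0,0,0.9,-0.7,0,1],[0,0,0,0.4,-0.2,0,1],[0,0,0,0,0,0,1],[0,0,0,0,0,0,1]]'
python3 -c "
from plant import r,cams
import cv2,pickle
c=cams.read_camera('wrist');pickle.dump(c,open('wk.pkl','wb'));cv2.imwrite('pics/wk.png',cv2.resize(c['frame'][:,:,::-1],(768,576),interpolation=cv2.INTER_CUBIC))"
python3 go.py 0.476 -0.019 0.223
```

```text
clock: 0.65
position: [0.3597, -0.4612, 0.2223]
tool_rot: [-3.07, -0.667, 0.0]
wrist_force: [0.3, 0.4, 0.2]
width: 0.0868
grasp_force: 0.0
clock: 1.15
position: [0.4389, -0.3097, 0.2224]
tool_rot: [-3.07, -0.667, 0.0]
wrist_force: [0.1, -0.4, -0.6]
width: 0.0874
grasp_force: 0.0
clock: 1.65
position: [0.478, -0.2415, 0.2223]
tool_rot: [3.07, 0.664, -0.002]
wrist_force: [-0.6, 0.1, -0.1]
width: 0.087
grasp_force: 0.0
pos [ 0.478 -0.242  0.222] yaw 0.425 F [-0.734 -0.382 -0.038] w 0.087 t 1.7
shift [ 3.012 -6.797 -0.029] turn [0.001 0.001 0.   ]
```

View pics/wk.png

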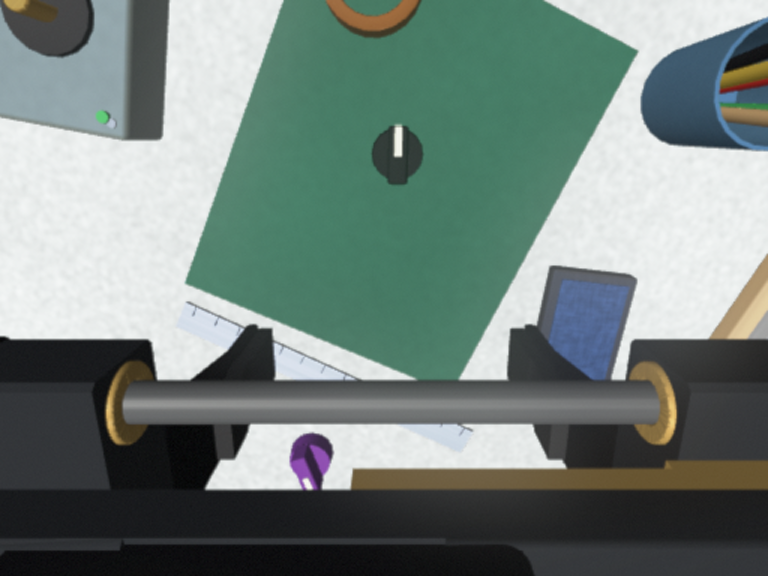

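Wrist view: black knob centre about (397,154) of the 768-wide image, pointer straight up from (398,157) to (398,124), so it is nearly along tool x. The purple one is at (311,462), left alone. Next, the switch.

```bash

python3 -m jog '[[0,0,0,0.4,-0.95,0,1],[0,0,0,0.4,-0.95,0,1],[0,0,0,0.4,-0.95,0,1],[0,0,0,0.4,-0.95,0,1],[0,0,0,0.4,-0.95,0,1]]'
python3 -m jog '[[0,0,0,0.4,-0.95,0,1],[0,0,0,0.2,-0.8,0,1],[0,0,0,0,-0.2,0,1],[0,0,0,0,0,0,1],[0,0,0,0,0,0,1]]'
python3 - <<'E'
from plant import r,cams
import cv2,pickle
from h import *
np.set_printoptions(precision=4,suppress=True)
k=pickle.load(open('wk.pkl','rb'))
f=lambda x,y:((x+.5)/1.5-.5,(y+.5)/1.5-.5)
t=pickle.load(open('v0.pkl','rb'))["top"]
g=lambda x,y:((x-500+.5)/6-.5+305,(y+.5)/6-.5+180)
a=dep(k,*f(398,128));b=dep(k,*f(398,180));c=dep(k,*f(378,154));e=dep(k,*f(417,154));print(a,b,"skirt",c,e)
A=atz(k,*f(398.5,123),.042);B=atz(k,*f(397.7,185),.042);print("bar ends",A,B,(A+B)/2,np.arctan2(*(A-B)[1::-1]))
print("skirt c",atz(k,*f(397,154.5),.02)) 
print("tri ptr end",tri([(k,*f(398.5,123)),(t,*g(643,78))]))
c=cams.read_camera('wrist');pickle.dump(c,open('ws.pkl','wb'))
X=proj(c,[.5275,.015,.07]);print(X);
u,v=int(X[0]),int(X[1]);print(u,v,c["frame"].shape)
u0,v0=max(0,u-80),max(0,v-75);print(u0,v0)
cr=c['frame'][v0:v0+150,u0:u0+160,::-1]
cv2.imwrite('pics/ws.png',cv2.resize(cr,None,fx=4,fy=4,interpolation=cv2.INTER_CUBIC))
E
python3 go.py 0.520 0.182 0.223
```

```text
clock: 2.2
position: [0.4737, -0.0866, 0.2225]
tool_rot: [3.071, 0.661, -0.0]
wrist_force: [-0.1, 0.0, 0.1]
width: 0.0873
grasp_force: 0.0
clock: 2.7
position: [0.4664, -0.0271, 0.2225]
tool_rot: [3.07, 0.661, -0.0]
wrist_force: [0.5, -0.5, 0.5]
width: 0.0874
grasp_force: 0.0
[ 0.5565 -0.2124  0.0419] [ 0.5246 -0.227   0.0412] skirt [ 0.5342 -0.2067  0.0193] [ 0.5462 -0.233   0.0193]
bar ends [ 0.5596 -0.2113  0.042 ] [ 0.5214 -0.2283  0.042 ] [ 0.5405 -0.2198  0.042 ] 0.4163604380891319
skirt c [ 0.5397 -0.2196  0.02  ]
tri ptr end [ 0.5597 -0.2118  0.0255]
(np.float64(245.51579236489482), np.float64(96.18372811758643))
245 96 (384, 512, 3)
165 21
pos [ 0.466 -0.027  0.222] yaw 0.424 F [-0.212  0.063 -0.28 ] w 0.0871 t 2.75
shift [ 4.493 -5.616 -0.022] turn [0.001 0.    0.   ]
```

View pics/ws.png

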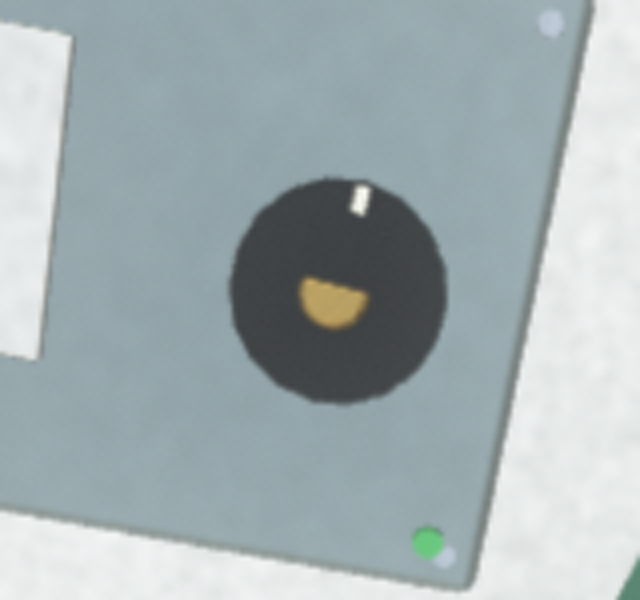

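Crop of the switch: base circle x 230–447, y 177–403, tick (360,200), spindle's flat edge from (305,277) to (368,293).

```bash
python3 - <<'E'
import pickle
from h import *
np.set_printoptions(precision=4,suppress=True)
c=pickle.load(open('ws.pkl','rb'));t=pickle.load(open('v0.pkl','rb'))
f=lambda x,y:((x+.5)/4-.5+165,(y+.5)/4-.5+21)
B=atz(c,*f(338.5,290.5),.061);T=atz(c,*f(360,200),.061);print("base",B,"tick",T,np.arctan2(*(T-B)[1::-1]))
P=atz(c,*f(304,276.5),.085);Q=atz(c,*f(368,293),.085);d=P-Q;print("flat",(P+Q)/2,np.arctan2(-d[0],d[1]),np.linalg.norm(d))
m=(P+Q)/2;n=np.array([d[1],-d[0],0])/np.linalg.norm(d);print("axis from flat",m-.002*n)
print("diam",np.linalg.norm(atz(c,*f(230,290),.061)-atz(c,*f(447,290),.061)))
g=lambda x,y:((x+.5)/5-.5+175,(y+.5)/5-.5+160); k=lambda x,y:((x+.5)*65/557-.5+225,(y+.5)*70/600-.5+190)
print("tip3",tri([(c,*f(336,300)),(t["top"],*g(360,193)),(t["side"],*k(298,66))]),dep(c,*f(336,305)),dep(c,*f(280,330)))
E
```

```text
base [0.5313 0.0131 0.061 ] tick [0.5526 0.0168 0.061 ] 0.17219538609695823
flat [0.5325 0.0134 0.085 ] 0.18036885012286888 0.014878565024178048
axis from flat [0.5306 0.013  0.085 ]
diam 0.05308695041758635
tip3 [0.5279 0.0136 0.0865] [0.5285 0.0117 0.084 ] [0.5168 0.0225 0.061 ]
```

Switch axis (0.531,0.013), yaw 0.176; knob (0.540,-0.220), yaw 0.416. Now to the latch post, with the fingers part open.

```bash

python3 -m jog '[[0,0,0,0.6,-0.75,0,0.4],[0,0,0,0.6,-0.75,0,0.4],[0,0,0,0.6,-0.75,0,0.4],[0,0,0,0.6,-0.75,0,0.4],[0,0,0,0.6,-0.75,0,0.4]]'
python3 -m jog '[[0,0,0,0.6,-0.75,0,0.4],[0,0,0,0.6,-0.75,0,0.4],[0,0,0,0.3,-0.4,0.5,0.4],[0,0,0,0,0,1,0.4],[0,0,0,0,0,1,0.4]]'
python3 go.py 0.521 0.182 0.073
python3 - <<'E'
from plant import r,cams
import cv2,pickle
from h import *
c=cams.read_camera('wrist');X=proj(c,[.521,.182,.091]);print(X)
hsv=cv2.cvtColor(c["frame"],cv2.COLOR_RGB2HSV);m=((hsv[...,0]<8)|(hsv[...,0]>172))&(hsv[...,1]>150)&(hsv[...,2]>80)
n,l,s,ce=cv2.connectedComponentsWithStats(m.astype(np.uint8));print([(s[i],ce[i]) for i in range(1,n) if s[i,4]>60])
cv2.imwrite('pics/wp.png',c['frame'][:,:,::-1])
E
```

```text
clock: 3.25
position: [0.5025, 0.1142, 0.2224]
tool_rot: [3.07, 0.662, 0.0]
wrist_force: [-0.3, -1.1, -0.5]
width: 0.055
grasp_force: 0.0
clock: 3.75
position: [0.5202, 0.1846, 0.1468]
tool_rot: [3.07, 0.664, 0.002]
wrist_force: [-0.5, -0.7, -0.1]
width: 0.0351
grasp_force: 0.0
pos [0.52  0.185 0.147] yaw 0.426 F [-0.511 -0.698 -0.104] w 0.0351 t 3.75
shift [-0.015  0.088  2.46 ] turn [ 0.001 -0.002 -0.   ]
(np.float64(263.09633328072476), np.float64(202.5108368967497))
[(array([257, 193,  16,  15, 195], dtype=int32), array([264.36923077, 199.85641026]))]
```

View pics/wp.png

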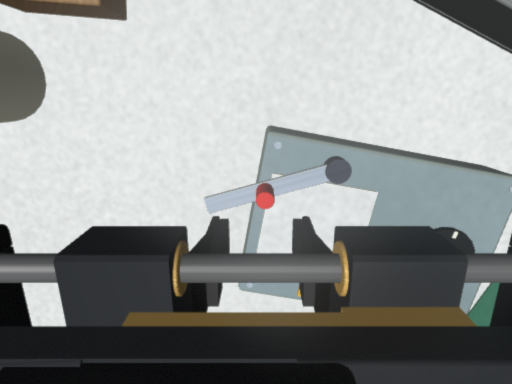

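Post at (264,200), as predicted within 2 px. Descend, pinch, and compute the arc.

```bash

python3 -m jog '[[0,0,0,0.05,0.09,0.8,0.4],[0,0,0,0,0,0.85,0.4],[0,0,0,0,0,0.8,0.4],[0,0,0,0,0,0,0.4],[0,0,0,0,0,0,0]]'
python3 -m jog '[[0,0,0,0,0,0,0],[0,0,0,0,0,0,0],[0,0,0,0,0,0,0],[0,0,0,0,0,0,0],[0,0,0,0,0,0,0]]'
python3 - <<'E'
from plant import r
from h import *
np.set_printoptions(precision=2,suppress=True)
o=r.observe();R=Ro.from_rotvec(o["tool_rot"]).as_matrix();p=o["position"];print(p*1000,o["width"],o["grasp_force"],o["wrist_force"])
H=np.array([.5592,.1361]);d=p[:2]-H;a0=np.arctan2(d[1],d[0]);a1=np.pi+.238;print(np.hypot(*d),a1-a0)
pts=[H+np.hypot(*d)*np.array([np.cos(a),np.sin(a)]) for a in np.linspace(a0,a1,8)]
for a,b in zip(pts,pts[1:]): print(R.T@np.array([*(b-a),0])/.03)
print("overshoot 6mm",R.T@np.array([np.sin(.238),-np.cos(.238),0])*.2)
E
```

```text
clock: 4.3
position: [0.5221, 0.1829, 0.0745]
tool_rot: [3.07, 0.664, 0.0]
wrist_force: [0.5, -0.2, 0.1]
width: 0.0318
grasp_force: 0.0
clock: 4.8
position: [0.5232, 0.1825, 0.0753]
tool_rot: [3.069, 0.665, 0.005]
wrist_force: [2.6, -4.3, 5.3]
width: 0.0129
grasp_force: 30.0
[523.19 182.53  75.32] 0.012906049912519597 30.001657605171204 [ 2.64 -4.3   5.31]
0.05875779677328778 1.149180055558309
[-0.31  0.1  -0.  ]
[-0.28  0.15 -0.  ]
[-0.26  0.19 -0.  ]
[-0.22  0.23 -0.  ]
[-0.18  0.27  0.  ]
[-0.14  0.29  0.  ]
[-0.09  0.31  0.  ]
overshoot 6mm [-0.04  0.2   0.  ]
```

```bash

python3 -m jog '[[0,0,0,-0.31,0.1,0,0],[0,0,0,-0.28,0.15,0,0],[0,0,0,-0.26,0.19,0,0],[0,0,0,-0.22,0.23,0,0],[0,0,0,-0.18,0.27,0,0]]'
python3 -m jog '[[0,0,0,-0.14,0.29,0,0],[0,0,0,-0.09,0.31,0,0],[0,0,0,0,0,0,0],[0,0,0,0,0,0,0],[0,0,0,0,0,0,0]]'
python3 go.py 0.501 0.122 0.0753
```

```text
clock: 5.3
position: [0.499, 0.1462, 0.0752]
tool_rot: [-3.064, -0.671, -0.005]
wrist_force: [-2.5, 6.2, 6.2]
width: 0.0128
grasp_force: 30.0
clock: 5.8
position: [0.4969, 0.1253, 0.075]
tool_rot: [-3.067, -0.671, 0.007]
wrist_force: [-8.5, 1.8, 14.5]
width: 0.0127
grasp_force: 30.0
pos [0.497 0.125 0.075] yaw 0.43 F [-8.455  1.791 14.549] w 0.0127 t 5.8
shift [ 0.078  0.158 -0.012] turn [-0.003  0.005 -0.   ]
```

```bash

python3 -m jog '[[0,0,0,0.05,0.1,-0.05,0],[0,0,0,0.02,0.1,0,0],[0,0,0,0,0.1,0,0],[0,0,0,0,0,0,0],[0,0,0,0,0,0,0]]'
python3 -c "
from plant import r,cams
import cv2,numpy as np
o=r.observe();print(o['wrist_force'])
a=cams.read_camera('top')['frame'][165:245,175:275,::-1];b=cams.read_camera('side')['frame'][185:265,225:295,::-1]
print(r.observe()['position'])
u=lambda x:cv2.resize(x,None,fx=4,fy=4,interpolation=cv2.INTER_CUBIC)
cv2.imwrite('pics/l1.png',np.hstack([u(a),u(b)]))"
```

```text
clock: 6.3
position: [0.4985, 0.1194, 0.0751]
tool_rot: [-3.065, -0.673, 0.019]
wrist_force: [-13.7, 4.9, 11.5]
width: 0.0132
grasp_force: 30.0
[-13.72376607   4.85285805  11.47361853]
[0.49847375 0.11944796 0.07507701]
```

View pics/l1.png

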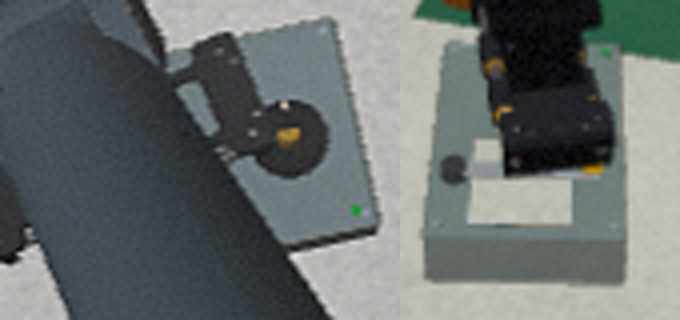

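Side view: bar lies across the hatch, its tip at the yellow catch. A little more push to the stop, easing the radial strain.

```bash

python3 -m jog '[[0,0,0,-0.1,0.1,0,0],[0,0,0,-0.07,0.1,0,0],[0,0,0,-0.03,0.08,0,0],[0,0,0,0,0,0,0],[0,0,0,0,0,0,0]]'
python3 -m jog '[[0,0,0,0,0.1,0,0],[0,0,0,0,0.1,0,0],[0,0,0,0,0,0,0],[0,0,0,0,0,0,0],[0,0,0,0,0,0,0]]'
```

```text
clock: 6.9
position: [0.4985, 0.1189, 0.0753]
tool_rot: [-3.051, -0.678, 0.004]
wrist_force: [-9.2, 23.8, -0.9]
width: 0.013
grasp_force: 30.0
clock: 7.4
position: [0.4985, 0.1185, 0.0752]
tool_rot: [-3.044, -0.682, 0.007]
wrist_force: [-13.9, 32.6, 0.5]
width: 0.013
grasp_force: 30.0
```

Stalled against the stop with the force rising: shut. Release and rise.

```bash

python3 -m jog '[[0,0,0,0,-0.12,0,0],[0,0,0,0,0,0,0.35],[0,0,0,0,0,0,0.35],[0,0,0,0,0,0,0.35],[0,0,0,0,0,-0.2,0.35]]'
python3 -m jog '[[0,0,0,0,0,-0.9,0.35],[0,0,0,0,0,-1,0.35],[0,0,0,0,0,-1,0.4],[0,0,0,0,0,-1,0.6],[0,0,0,0,0,0,0.8]]'
python3 - <<'E'
from plant import r,cams
import cv2,pickle
from h import *
np.set_printoptions(precision=4,suppress=True)
c=cams.read_camera('wrist');cv2.imwrite('pics/l2.png',c['frame'][:,:,::-1])
hsv=cv2.cvtColor(c["frame"],cv2.COLOR_RGB2HSV);m=((hsv[...,0]<8)|(hsv[...,0]>172))&(hsv[...,1]>150)&(hsv[...,2]>80)
n,l,s,ce=cv2.connectedComponentsWithStats(m.astype(np.uint8))
for i in range(1,n):
    if s[i,4]>60: print(s[i],ce[i],atz(c,*ce[i],.085))
H=np.array([.5592,.1361]);
E
python3 go.py .540 -.2197 .2
```

```text
clock: 7.9
position: [0.5003, 0.1112, 0.0799]
tool_rot: [-3.058, -0.674, 0.007]
wrist_force: [-4.2, 13.5, -9.8]
width: 0.0292
grasp_force: 6.9
clock: 8.4
position: [0.5064, 0.1051, 0.2023]
tool_rot: [-3.069, -0.667, -0.011]
wrist_force: [0.0, 0.4, 0.6]
width: 0.0439
grasp_force: 0.0
[236 172  12  12  93] [241.1935 177.9032] [0.5018 0.1212 0.085 ]
pos [0.505 0.104 0.2  ] yaw 0.428 F [-0.017 -0.9   -1.377] w 0.0476 t 8.45
shift [-3.427 10.31  -0.001] turn [ 0.    -0.004 -0.   ]
```

View pics/l2.png

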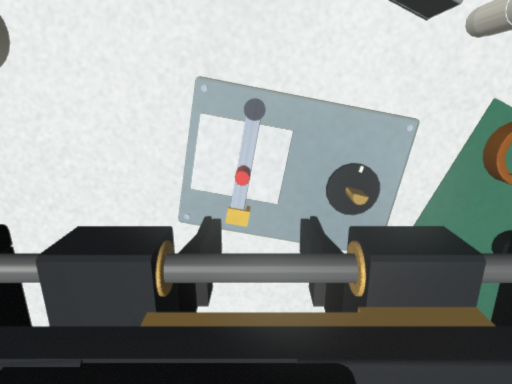

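The bar lies parallel to the box's edge, its tip under the yellow catch (238,216); the post at (0.502,0.121) is where shut should put it. Now to the knob.

```bash

python3 -m jog '[[0,0,0,-0.3,0.9,0,0.6],[0,0,0,-0.3,0.9,0,0.6],[0,0,0,-0.3,0.9,0,0.6],[0,0,0,-0.3,0.9,0,0.6],[0,0,0,-0.3,0.9,0,0.6]]'
python3 -m jog '[[0,0,0,-0.3,0.9,0,0.6],[0,0,0,-0.3,0.9,0,0.6],[0,0,0,-0.3,0.9,0,0.6],[0,0,0,-0.3,0.9,0,0.6],[0,0,0,-0.3,0.9,0,0.6]]'
python3 -m jog '[[0,0,0,-0.3,0.9,0.5,0.6],[0,0,0,-0.1,0.4,0.9,0.6],[0,0,0,0,0,0.9,0.6],[0,0,0,0,0,0,0.6],[0,0,0,0,0,0,0.6]]'
python3 - <<'E'
from plant import r,cams
import cv2,pickle
from h import *
np.set_printoptions(precision=4,suppress=True)
c=cams.read_camera('wrist')
v,u=np.mgrid[0:384,0:512];C=-c["R"].T@c["t"]
d=np.stack([(u-c["cx"])/c["fx"],(v-c["cy"])/c["fy"],np.ones_like(u)],-1)@c["R"]
P=C+d*c["range_z"][...,None]
m=(abs(P[...,2]-.042)<.004)&(np.hypot(P[...,0]-.54,P[...,1]+.22)<.035)
q=P[m];mn=q.mean(0);w,V=np.linalg.eigh(np.cov(q[:,:2].T));a=V[:,1];a=a*np.sign(a[0]);print(m.sum(),mn,np.sqrt(w*12),np.arctan2(a[1],a[0]))
x=(q[:,:2]-mn[:2])@a;y=(q[:,:2]-mn[:2])@[-a[1],a[0]];print(x.min(),x.max(),y.min(),y.max())
E
python3 go.py .540 -.2197 .0235 .416
```

```text
clock: 8.95
position: [0.5183, -0.0387, 0.1969]
tool_rot: [-3.068, -0.667, 0.005]
wrist_force: [-0.3, 0.5, -0.1]
width: 0.0522
grasp_force: 0.0
clock: 9.45
position: [0.5336, -0.1798, 0.1967]
tool_rot: [-3.067, -0.667, 0.005]
wrist_force: [0.3, -0.0, -0.4]
width: 0.0526
grasp_force: 0.0
clock: 9.95
position: [0.5394, -0.2189, 0.1286]
tool_rot: [-3.068, -0.668, 0.003]
wrist_force: [0.4, 0.1, 0.5]
width: 0.0521
grasp_force: 0.0
781 [ 0.5409 -0.2192  0.0412] [0.0136 0.04  ] 0.41473845157440686
-0.020852370202646874 0.019423042447213948 -0.0068469314402609905 0.006650463576935689
pos [ 0.54  -0.219  0.13 ] yaw 0.429 F [0.31  0.053 1.239] w 0.0524 t 10.0
shift [-0.022  0.015  3.544] turn [-0.001 -0.     0.016]
```

```bash

python3 -m jog '[[0,0,0.016,0.02,0.01,0.9,0.5],[0,0,0,0,0,0.9,0.5],[0,0,0,0,0,0.9,0.5],[0,0,0,0,0,0.6,0.5],[0,0,0,0,0,0.2,0.5]]'
python3 -m jog '[[0,0,0,0,0,0,0.5],[0,0,0,0,0,0,0],[0,0,0,0,0,0,0],[0,0,0,0,0,0,0],[0,0,0,0,0,0,0]]'
python3 -m jog '[[0,0,0,0,0,0,0],[0,0,0,0,0,-0.5,0],[0,0,0,0,0,-1,0],[0,0,0,0,0,-1,0],[0,0,0,0,0,-1,0]]'
python3 go.py .531 .013 .16 .176
```

```text
clock: 10.5
position: [0.5407, -0.2193, 0.0241]
tool_rot: [-3.073, -0.649, 0.001]
wrist_force: [-0.8, 0.5, 0.2]
width: 0.0434
grasp_force: 0.0
clock: 11.0
position: [0.5412, -0.2201, 0.0253]
tool_rot: [3.073, 0.647, 0.002]
wrist_force: [-0.4, -1.2, 0.4]
width: 0.0194
grasp_force: 0.0
clock: 11.5
position: [0.5408, -0.2199, 0.1316]
tool_rot: [3.074, 0.648, 0.001]
wrist_force: [0.0, -0.2, -0.9]
width: 0.0141
grasp_force: 30.0
pos [ 0.541 -0.22   0.132] yaw 0.415 F [ 0.044 -0.205 -0.866] w 0.0141 t 11.5
shift [ 2.833 -7.234 -0.948] turn [ 0.    -0.001  0.305]
```

Knob held (14.1 mm). Carry to above the spindle, turn, then check.

```bash

python3 -m jog '[[0,0,0,0.3,-0.8,-0.5,0],[0,0,0,0.31,-0.8,-0.4,0],[0,0,0,0.31,-0.8,0,0],[0,0,0,0.31,-0.8,0,0],[0,0,0,0.31,-0.8,0,0]]'
python3 -m jog '[[0,0,0,0.31,-0.8,0,0],[0,0,0,0.31,-0.8,0,0],[0,0,0,0.31,-0.8,0,0],[0,0,0,0.31,-0.8,0,0],[0,0,0.1,0,0,0,0]]'
python3 -m jog '[[0,0,0.1,0,0,0,0],[0,0,0.1,0,0,0,0],[0,0,0,0,0,0,0],[0,0,0,0,0,0,0],[0,0,0,0,0,0,0]]'
python3 go.py .531 .013 .125 .176
python3 - <<'E'
from plant import r,cams
import cv2
from h import *
c=cams.read_camera('wrist');X=proj(c,[.531,.013,.061]);print(X)
cv2.imwrite('pics/k1.png',cv2.resize(c['frame'][60:330,110:410,::-1],None,fx=2,fy=2,interpolation=cv2.INTER_CUBIC))
E
```

```text
clock: 12.0
position: [0.5347, -0.0905, 0.1578]
tool_rot: [3.073, 0.647, 0.002]
wrist_force: [1.0, -0.7, -1.1]
width: 0.0136
grasp_force: 30.0
clock: 12.5
position: [0.5297, 0.0161, 0.1578]
tool_rot: [-3.094, -0.533, -0.003]
wrist_force: [-0.3, 0.2, -0.4]
width: 0.0137
grasp_force: 30.0
clock: 13.0
position: [0.5301, 0.0113, 0.1569]
tool_rot: [3.129, 0.283, 0.001]
wrist_force: [0.0, -0.7, 0.4]
width: 0.0137
grasp_force: 30.0
pos [0.53  0.011 0.157] yaw 0.181 F [ 0.009 -0.711  0.426] w 0.0137 t 13.0
shift [ 0.041 -0.051  1.064] turn [ 0.    -0.001  0.006]
(np.float64(257.75762767054385), np.float64(185.1729985582298))
```

View pics/k1.png

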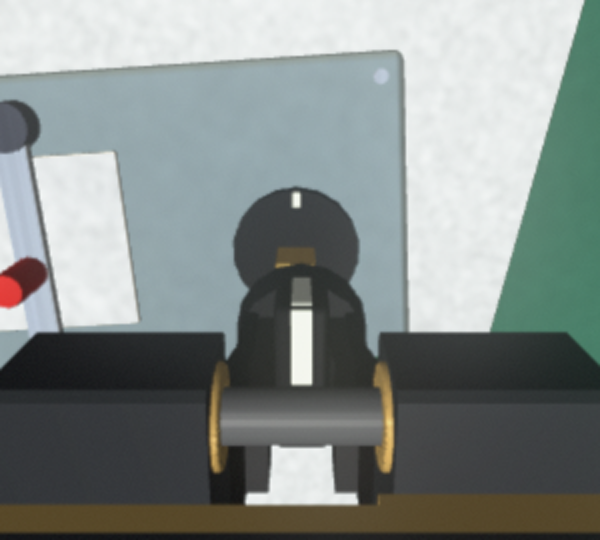

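The pointer and the tick both point up the picture (302 and 296 px): the yaw matches, about 1.5 mm sideways remains. Correct and go down in small steps.

```bash

python3 -m jog '[[0,0,0.006,0.04,-0.05,0,0],[0,0,0,0,0,0.5,0],[0,0,0,0,0,0.5,0],[0,0,0,0,0,0.4,0],[0,0,0,0,0,0,0]]'
python3 go.py .531 .013 .11 .176
python3 - <<'E'
from plant import cams
from h import *
import cv2
c=cams.read_camera('wrist')
f=c['frame'][:,:,:].astype(int)
# tick: bright pixels near the predicted tick
u,v=proj(c,[.531+.0235*.985,.013+.0235*.175,.061]);print("pred tick",u,v)
U,V=int(u),int(v);g=c['frame'][V-12:V+13,U-12:U+13].min(2)
ys,xs=np.nonzero(g>170);print(len(xs),xs.mean()+U-12,ys.mean()+V-12)
E
```

```text
clock: 13.55
position: [0.5296, 0.0129, 0.1129]
tool_rot: [-3.129, -0.275, 0.006]
wrist_force: [-0.2, -0.0, -0.6]
width: 0.0135
grasp_force: 30.0
pos [0.53  0.013 0.113] yaw 0.175 F [-0.223 -0.031 -0.552] w 0.0135 t 13.55
shift [0.046 0.005 0.096] turn [-0.001  0.005 -0.001]
pred tick 259.60381760291074 169.80628026710397
36 259.5 172.0
```

```bash

python3 -m jog '[[0,0,0,0.045,0,0,0],[0,0,0,0,0,0.1,0],[0,0,0,0,0,0.1,0],[0,0,0,0,0,0.1,0],[0,0,0,0,0,0,0]]'
python3 go.py .531 .013 .093 .176
```

```text
clock: 14.1
position: [0.5319, 0.0132, 0.1052]
tool_rot: [3.13, 0.275, -0.001]
wrist_force: [-0.6, -0.6, -1.0]
width: 0.0136
grasp_force: 30.0
pos [0.532 0.013 0.105] yaw 0.175 F [-0.647 -0.552 -1.037] w 0.0136 t 14.1
shift [-0.031  0.002  0.406] turn [-0.     0.001 -0.001]
```

```bash

python3 -m jog '[[0,0,0,-0.02,0,0.05,0],[0,0,0,0,0,0.1,0],[0,0,0,0,0,0.1,0],[0,0,0,0,0,0,0],[0,0,0,0,0,0,0]]'
python3 go.py .531 .013 .093 .176
```

```text
clock: 14.6
position: [0.5316, 0.0131, 0.0979]
tool_rot: [3.13, 0.274, -0.0]
wrist_force: [-0.4, 1.0, -1.0]
width: 0.0138
grasp_force: 30.0
pos [0.532 0.013 0.098] yaw 0.175 F [-0.374  1.04  -1.003] w 0.0138 t 14.6
shift [-0.022  0.001  0.165] turn [ 0.     0.    -0.001]
```

On the spindle freely (9 mm in, no force). Now press it down.

```bash

python3 -m jog '[[0,0,0,0,0,0.1,0],[0,0,0,0,0,0.1,0],[0,0,0,0,0,0.1,0],[0,0,0,0,0,0,0],[0,0,0,0,0,0,0]]'
python3 -m jog '[[0,0,0,0,0,0.1,0],[0,0,0,0,0,0.1,0],[0,0,0,0,0,0,0],[0,0,0,0,0,0,0],[0,0,0,0,0,0,0]]'
python3 go.py .531 .013 .087 .176
```

```text
clock: 15.1
position: [0.5319, 0.0132, 0.0895]
tool_rot: [3.129, 0.274, 0.001]
wrist_force: [-2.5, 0.5, 5.6]
width: 0.0136
grasp_force: 30.0
clock: 15.6
position: [0.5327, 0.0133, 0.0861]
tool_rot: [3.128, 0.274, 0.003]
wrist_force: [-6.2, -1.6, 23.3]
width: 0.0137
grasp_force: 30.0
pos [0.533 0.013 0.086] yaw 0.175 F [-6.157 -1.633 23.271] w 0.0137 t 15.6
shift [-0.057  0.002 -0.031] turn [ 0.002 -0.003 -0.001]
```

```bash

python3 -m jog '[[0,0,0,-0.04,0,0.03,0],[0,0,0,0,0,0.03,0],[0,0,0,0,0,0,0],[0,0,0,0,0,0,0],[0,0,0,0,0,0,0]]'
python3 - <<'E'
from plant import r,cams
import cv2
c=cams.read_camera('side')
print(r.observe()['position'],r.observe()['wrist_force'])
a=c['frame'][130:270,180:380,::-1]
cv2.imwrite('pics/fin.png',cv2.resize(a,None,fx=4,fy=4,interpolation=cv2.INTER_CUBIC))
E
```

```text
clock: 16.1
position: [0.5327, 0.0134, 0.0859]
tool_rot: [3.128, 0.274, 0.007]
wrist_force: [-7.6, -0.6, 31.0]
width: 0.0136
grasp_force: 30.0
[0.53269733 0.01335933 0.08590783] [-7.35390847 -1.26803026 31.81616431]
```

View pics/fin.png

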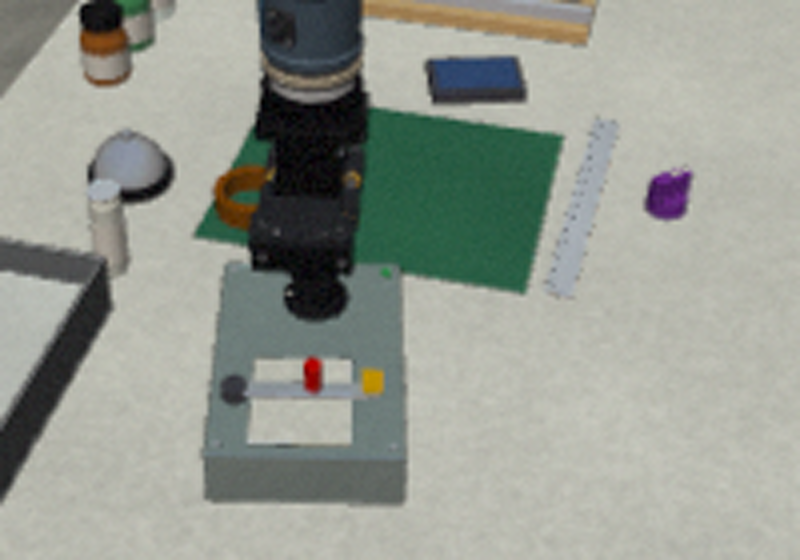

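The side view shows the latch bar in its catch at (373,381), the knob low on the switch at (315,300), and the bystanders undisturbed. The knob is stalled at the stop with 31 N against the spring's 9 N.

```bash
python3 -c "
from plant import r
print(r.hand_in())"
```

```text
the job is handed in; nothing more can be done
None
```

I handed the job in at about 16 s: the latch rests against its stop in the yellow catch. The knob is on the spindle with its flat matched, and the arm is still holding it down at the end of its travel; the last side view showed the things around it undisturbed.

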